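Sort the bathroom things back into their dishes on the shelf

TASK

The soap shelf has been scrubbed and its things are lying mixed on the washstand; put each back where its kind belongs: the soap and the pumice stone lying flat, side by side, on the ribs of the draining dish, the tweezers and the nail clippers lying flat on the floor of the smooth tray, and the tin standing in the round dish. Each thing must lie wholly inside the rim of its dish and rest on nothing else. Set each one down rather than dropping it, and leave the toothbrush rack and the glass tumbler standing where they are.

Things in the scene. Friction and masses are not known exactly. Their poses are not given: they have to be found in the camera images.
- soap_mid (a point): The yellow soap bar: a rounded block 80 mm long (its x), 52 mm wide (its y), 26 mm tall, about 110 g, loose, lying flat on the wooden washstand at the start. The point is its centre, 13 mm above its underside; z up.
- pumice_mid (a point): The grey pumice stone: a pitted block with half-round ends, 84 mm long (x), 44 mm wide (y), 30 mm tall, about 60 g, with upright sides, loose, lying flat on the washstand at the start. The point is its centre, 15 mm above its underside; z up.
- tweezers_mid (a point): The chrome tweezers, rigid, loose, lying on their side on the washstand, both arms seen from above: 90 mm long (x, tips to +x), 9 mm tall, 13 mm across the arms over the middle 40 mm (y, the width to grip), tapering to 3 to 6 mm at the ends, about 22 g. The point is the centre, 4.5 mm above the underside; z up.
- clippers_mid (a point): The folded chrome nail clippers: 60 mm long (x), 14 mm wide (y, the width to grip), 12 mm tall, about 35 g, loose, rigid, lying flat with the lever up on the washstand at the start. The point is the centre, 6 mm above the underside; z up.
- tin_mid (a point): The round aluminium tin, its press-button lid shut (the button is moulded in one with the lid and does not move): 64 mm across, 32 mm tall with a button 2 mm higher, about 90 g, loose, standing on the washstand at the start. The point is its centre, 16 mm above its underside; z up.
- drainer_in (a point): The draining dish: white ceramic, the longest dish, rectangular, with raised ribs (along x) all over its floor. Inside 110 mm (x) by 190 mm (y), wall 6 mm thick, rim 5 mm above the rib crests. The point is its middle at the height of the crests (18 mm above the shelf); x away from the robot, y left along the shelf, z up. Fixed on the pink shelf (its top 50 mm above the washstand).
- tray_in (a point): The smooth tray: white ceramic, rectangular, with a plain flat floor. Inside 112 mm (x) by 140 mm (y), wall 6 mm thick, rim 8 mm above the floor. The point is the middle of its inner floor (5 mm above the shelf); x away from the robot, y left along the shelf, z up. Fixed on the pink shelf (its top 50 mm above the washstand).
- saucer_in (a point): The round dish: white ceramic, flat-floored, 92 mm across inside, 104 mm outside, its rim 5 mm above its inner floor. The point is the middle of the inner floor (5 mm above the shelf top); z up. Fixed on the pink shelf (its top 50 mm above the washstand).
- rack_mid (a point): A bystander: the orange plastic toothbrush rack with four slots and three toothbrushes, loose, standing at one end of the shelf with its length across the shelf: 110 mm (x) by 46 mm (y), 85 mm tall, 180 mm with the brushes. The point is on its middle line, 40 mm above its underside.
- tumbler_mid (a point): A bystander: the small clear glass tumbler, loose, standing at the other end of the shelf, 66 mm across the rim and 90 mm tall. The point is on its axis, 45 mm above its underside.

How it is judged (in metres and radians):
At the end, for the whole second after the job is handed in: Each thing lies inside the rim of its dish, flat (0.06 rad) at its resting height (3 mm): soap and pumice on the drainer ribs, tweezers and clippers on the tray floor, tin within 16 mm of the round dish centre. All released, at rest; rack and tumbler upright within 30 mm of their start (z of soap_mid in the frame of drainer_in between 0.01 and 0.016 m and angle between each of soap_mid, pumice_mid, tweezers_mid, clippers_mid, tin_mid's own z axis and vertical below 0.06 rad and linear speed of each of soap, pumice, tweezers, clippers, tin below 0.02 m/s and angular speed of each of soap, pumice, tweezers, clippers, tin below 0.2 rad/s and x of soap_mid in the frame of drainer_in between -0.032 and 0.032 m and y of soap_mid in the frame of drainer_in between -0.072 and 0.072 m and z of pumice_mid in the frame of drainer_in between 0.012 and 0.018 m and x of pumice_mid in the frame of drainer_in between -0.036 and 0.036 m and y of pumice_mid in the frame of drainer_in between -0.076 and 0.076 m and z of tweezers_mid in the frame of tray_in between 0.0015 and 0.0075 m and x of tweezers_mid in the frame of tray_in between -0.052 and 0.052 m and y of tweezers_mid in the frame of tray_in between -0.066 and 0.066 m and z of clippers_mid in the frame of tray_in between 0.003 and 0.009 m and x of clippers_mid in the frame of tray_in between -0.052 and 0.052 m and y of clippers_mid in the frame of tray_in between -0.066 and 0.066 m and z of tin_mid in the frame of saucer_in between 0.013 and 0.019 m and horizontal distance between tin_mid and saucer_in below 0.016 m and distance of each of rack_mid, tumbler_mid from where it was at the start of the episode below 0.03 m and angle between each of rack_mid, tumbler_mid's own z axis and vertical below 0.2 rad); the robot touches nothing.
It fails at once if one of the five things is let go in the air, more than 25 mm above where it would rest in its dish ((height (world z) of soap_mid above 0.106 m and contact force between the fingers and soap below 0.01 N) or (height (world z) of pumice_mid above 0.108 m and contact force between the fingers and pumice below 0.01 N) or (height (world z) of tweezers_mid above 0.0845 m and contact force between the fingers and tweezers below 0.01 N) or (height (world z) of clippers_mid above 0.086 m and contact force between the fingers and clippers below 0.01 N) or (height (world z) of tin_mid above 0.096 m and contact force between the fingers and tin below 0.01 N)).
It fails at once if the toothbrush rack is pushed more than 30 mm or tipped (distance of rack_mid from where it was at the start of the episode above 0.03 m or angle between rack_mid's own z axis and vertical above 0.35 rad).
It fails at once if the glass tumbler is pushed more than 30 mm or tipped (distance of tumbler_mid from where it was at the start of the episode above 0.03 m or angle between tumbler_mid's own z axis and vertical above 0.35 rad).
It also fails if it takes over 112 s, if anything falls off the work surface, if the arm or the gripper's body presses on something with over 40 N, if the wrist force passes 120 N, or if a joint passes its speed limit or range.

ROBOT

A 7-joint arm with a two-finger parallel gripper is mounted at the origin on the work surface. World frame = base frame: x ahead of the robot, y to its left, z up, the work surface at z = 0. Lengths are in m, angles in degrees, forces in N, time in s.
With the tool pointing down it reaches from about 0.425 to 0.875 m from the base axis. Payload 4.7 kg.
Tool frame: the origin (TCP) lies on the front face of the gripper's body, between the roots of the fingers; the fingertips stand 70 mm ahead of it and the grasp point (between the pads) lies 51 mm ahead of it (tip_extent is the distance from the TCP to the fingertips, in m); z points along the fingers, y is the direction in which the jaws open and shut (so a half turn about z gives the same grasp; the last joint's range is limited). The gripper opens to 87 mm and grips with 3 to 60 N. Pads are 19 mm wide; open, the fingers measure 117 mm over their backs; the gripper's body (75 mm by 190 mm) begins 51 mm behind the grasp point.
Start: joints at [65.036, 18.392, -4.016, 83.108, 1.295, 78.541, -3.26], TCP at [0.283, -0.585, 0.292] pointing down, gripper open.
Joint ranges: [-163.93, 163.93], [-17.29, 119.83], [-79.2, 71.16], [3.27, 140.29], [-89.18, 269.18], [5.43, 117.66], [-154.24, 154.24]. Speed limits (degrees/s): [147.25, 147.25, 180, 180, 180, 180, 180].

INTERFACE

Orientations are given as [roll, pitch, yaw] about the fixed x, y, z axes, in that order (R = Rz(yaw) Ry(pitch) Rx(roll)).
In Python, from cell import * gives the robot as it stands.
- The arm moves only by the tool carry_out, never from a script. Its argument "increments" is text: rows parted by semicolons, each of 7 numbers parted by spaces: the opening, from 0 (shut) to 1 (fully open), then the shift along the tool's x, y, z in m, then the turn, a rotation vector about the tool's x, y, z in degrees. A call has 1 to 20 rows; each row shifts and turns the pose as measured when the row begins, along the tool's axes as they then stand; what a row does not reach is not made up. A row lasts 1/8 s, in which the tool goes at most 62.5 mm and 10.7 degrees, less where a joint would pass 70% of its speed; a pose out of reach is approached as far as the arm can. A call is refused whole if a number of a shift passes 0.0625 or a number of a turn 10.7, either way. A call with a gripper value outside its range is refused whole. The fingers move at their own pace and stop on an object; "force" is the grip in N (left out, the last holds). Time passes only in rows, so rows that do not move let the fingers close. It gives the time, the measured TCP pose, the force and the opening at its end, in the units of the state.
- get_obs(): the state, without advancing time (a new reading comes with each control period).
- read_camera(name): name is "scene" or "top"; returns a dict with "img" (384x512x3 uint8, blue, green, red), "fx", "fy", "cx", "cy" (pixels), "k1" (the pictures are not rectified: a ray, as slopes to the right and down, at radius r is drawn at 1 + k1 r^2 times it, then the intrinsics apply), "world_from_camera" (4x4, takes a point from camera to world coordinates). Camera axes: x right, y down, z forward; pixel columns grow to the right and rows downward; lengths in m; the calibration is good to about 2 mm. A picture is of the moment at which its call begins. There is no depth.
- sign_off(): hands the job in, once; it reports no verdict.
Trained networks look in a picture, given as the dict that the camera call returned (one of the last four; its "shot" number tells which), for a name from the list of things; names that differ only in an ending like _2 or _b are one class to them, and where a whole thing is asked for, a point or a joint stands for the part that bears it (a point fixed in the world has none). Each returns a list of dicts, best first, with "confidence" (0 to 1); they miss things now and then, are a little off and sometimes report something else, mostly with a low value. They report only what shows in the picture. A call takes as long as a camera call.
- masks_of(target, picture): "pixels" (384x512 bool, what is visible of it) and "bbox" ([left, top, right, bottom] in pixels, round what is visible of it).
The state is a dict: "time_s": time; "qpos": joint angles; "joint_velocities": joint speeds; "effort": joint torques, N m; "tool_pos": TCP position; "tool_rot": TCP orientation; "force": force on the tool from outside, world axes, zero at the start; "wrist_torque": the same for the moment, N m; "grip_width": finger opening in m.
Only numpy, scipy, OpenCV 4.12 (cv2) and the standard library are available. Lean on these libraries where they do the work, as an engineer would, in place of code of your own. Each camera call takes 0.05 s, during which the arm holds its last target.

## Working session

There is one attempt and no reset: what is moved stays moved. The work goes in short steps, Python scripts to look and compute and a tool call to move; the robot and the scene stay as the last step left them, time stands still between calls to the robot, and variables do not carry over. Pictures are saved under pics/ and viewed, and the job is handed in when it is done.

Besides the shell and the picture viewer there is one more tool, called after "Emit:" as name(argument=value, ...) on one line, values as JSON. carry_out: Moves the arm, as the interface text tells. Its arguments: {"type":"object","properties":{"increments":{"type":"string"},"force":{"type":"number"}},"required":["increments"]}

```bash
mkdir -p pics; ls
python3 - <<'E'
from cell import *
import cv2
o=get_obs(); print(o)
for n in ("scene","top"):
    p=read_camera(n); cv2.imwrite(f"pics/{n}0.png",p["img"]); print(n,p["fx"],p["fy"],p["cx"],p["cy"],p["k1"],p["world_from_camera"],p["shot"])
E
```

```text
pics
{'time_s': 0.0, 'qpos': array([65.03580524, 18.44047622, -4.01448887, 83.17466391,  1.29524648,
       78.53965672, -3.26073546]), 'joint_velocities': array([-0.00285794,  0.04088288, -0.06440896, -0.03863891,  0.00179042,
       -0.11484289,  0.02556711]), 'effort': array([-1.37911562e-05, -4.91283560e+01, -4.03362829e-01, -3.12526739e+01,
       -6.37995685e-02,  4.34631889e-02,  1.62660695e-04]), 'tool_pos': array([ 0.28238508, -0.58499799,  0.29114726]), 'tool_rot': array([-1.79890454e+02,  6.23878576e-03,  2.57722695e+01]), 'force': array([-0.02061233,  0.88788821,  0.51072897]), 'wrist_torque': array([ 0.02729851, -0.00983572,  0.05016746]), 'grip_width': 0.08718589422978092}
scene 463.8940228451845 463.8940228451845 257.16514351158816 189.39654425272164 -0.15756370084993226 [[-0.78371159  0.52164747 -0.33716474  0.99452627]
 [ 0.62109293  0.65265248 -0.43392202  0.62148172]
 [-0.00630292 -0.54948035 -0.83548287  1.23313863]
 [ 0.          0.          0.          1.        ]] 1
top 471.8829905430163 471.8829905430163 253.33927324073605 190.9876008209214 -0.1103541634642888 [[-0.02781017 -0.99079016  0.13251961  0.37086726]
 [-0.99955707  0.0289683   0.00681897  0.00624978]
 [-0.01059504 -0.13227128 -0.99115693  1.37606209]
 [ 0.          0.          0.          1.        ]] 2
```

View pics/scene0.png

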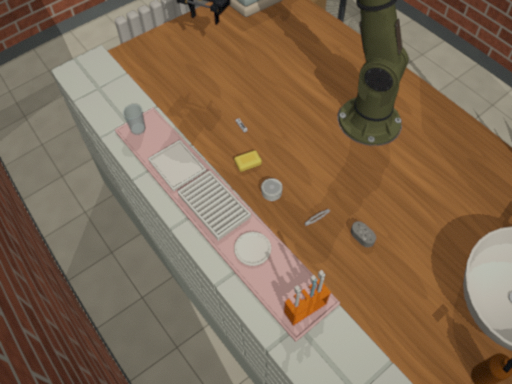

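View pics/top0.png

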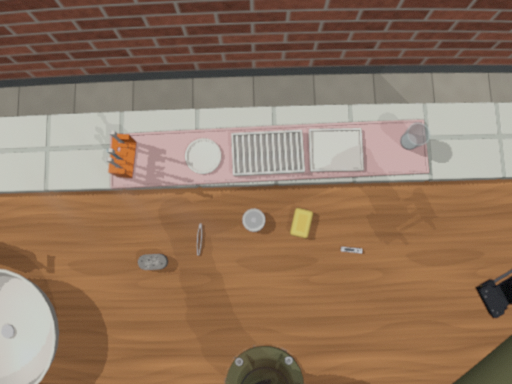

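```bash
cat > h.py <<'E'
from cell import *
import numpy as np, cv2
from scipy.optimize import minimize
def proj(P,p):
    T=np.linalg.inv(p["world_from_camera"]); c=P@T[:3,:3].T+T[:3,3]
    u=c[:,:2]/c[:,2:]; r2=(u**2).sum(1,keepdims=True); u=u*(1+p["k1"]*r2)
    return u*[p["fx"],p["fy"]]+[p["cx"],p["cy"]]
def ray(px,p,z):
    px=np.atleast_2d(px).astype(float); d=(px-[p["cx"],p["cy"]])/[p["fx"],p["fy"]]; u=d.copy()
    for _ in range(20): u=d/(1+p["k1"]*(u**2).sum(1,keepdims=True))
    T=p["world_from_camera"]; v=np.c_[u,np.ones(len(u))]@T[:3,:3].T; o=T[:3,3]
    return o+v*((z-o[2])/v[:,2])[:,None]
def rect(l,w):return np.array([[l,w],[-l,w],[-l,-w],[l,-w]])/2
def rrect(l,w,r):
    a=np.linspace(0,2*np.pi,41)[:-1]; c=np.c_[np.cos(a),np.sin(a)]
    return c*r+np.sign(c)*(np.array([l,w])/2-r)
def stad(l,w):return rrect(l,w,w/2)
def circ(d):return rrect(d,d,d/2)
SH={ # outline, z0,z1
"soap_mid":(rrect(.08,.052,.01),0,.026),"pumice_mid":(stad(.084,.044),0,.030),
"tweezers_mid":(np.array([[.045,.0015],[.02,.0065],[-.02,.0065],[-.045,.003],[-.045,-.003],[-.02,-.0065],[.02,-.0065],[.045,-.0015]]),0,.009),
"clippers_mid":(rect(.06,.014),0,.012),"tin_mid":(circ(.064),0,.032),
"drainer_in":(rect(.122,.202),.05,.073),"tray_in":(rect(.124,.152),.05,.063),"saucer_in":(circ(.104),.05,.060),
"rack_mid":(rect(.11,.046),.05,.135),"tumbler_mid":(circ(.066),.05,.14)}
S=8
def sil(q,sh,p,box,dz=0):
    o,z0,z1=sh; c,s=np.cos(q[2]),np.sin(q[2]); xy=o@np.array([[c,s],[-s,c]])+q[:2]
    P=np.r_[np.c_[xy,np.full(len(xy),z0+dz)],np.c_[xy,np.full(len(xy),z1+dz)]]
    u=(proj(P,p)-box[:2]+.5)*S-.5
    m=np.zeros((int(box[3]-box[1])*S,int(box[2]-box[0])*S),np.uint8)
    cv2.fillConvexPoly(m,cv2.convexHull(np.round(u*16).astype(np.int32)),255,shift=4)
    return cv2.resize(m,None,fx=1/S,fy=1/S,interpolation=cv2.INTER_AREA)/255.
def fit(name,pics,dz=0,verbose=True,round_=False):
    sh=SH[name]; ms=[]
    for p in pics:
        r=masks_of(name,p)
        if not r: print(name,"none in",p["shot"]); continue
        b=r[0]["bbox"]; box=np.array([max(0,b[0]-12),max(0,b[1]-12),min(512,b[2]+12),min(384,b[3]+12)]).astype(int)
        ms.append((p,r[0]["pixels"],box,r[0]["confidence"]))
    def solve(ms,q0s):
        best=None
        for q0 in q0s:
            f=lambda q:sum(np.abs(sil(q,sh,p,b,dz)-m[b[1]:b[3],b[0]:b[2]]).sum()/m.sum() for p,m,b,_ in ms)
            r=minimize(f,q0,method="Nelder-Mead",options=dict(initial_simplex=np.array(q0)+np.array([[0,0,0],[.01,0,0],[0,.01,0],[0,0,.3]]),xatol=1e-4,fatol=1e-4))
            if best is None or r.fun<best.fun: best=r
        return best
    def init(p,m):
        ys,xs=np.nonzero(m); w=ray(np.c_[xs,ys],p,(sh[1]+sh[2])/2+dz)[:,:2]; return w.mean(0),w
    c,w=init(ms[0][0],ms[0][1]); e=np.linalg.svd(w-c,full_matrices=False)[2][0]; a=np.arctan2(e[1],e[0])
    yaws=[0] if name.endswith("_in") or name in("rack_mid",) else [a,a+.2,a-.2]
    out=[solve([m],[[*c,y] for y in yaws]) for m in ms]
    both=solve(ms,[[*c,y] for y in yaws])
    for m,o in zip(ms,out): print(name,"shot",m[0]["shot"],"conf %.2f"%m[3],"xy",o.x[:2].round(4),"yaw %.1f err %.2f n %d"%(np.degrees(o.x[2]),o.fun,m[1].sum()))
    print(name,"both",both.x[:2].round(4),"yaw %.1f err %.2f"%(np.degrees(both.x[2]),both.fun))
    return both.x
E
python3 - <<'E'
from h import *
t=read_camera("top"); s=read_camera("scene")
for n in SH:
    try: fit(n,[t,s])
    except Exception as e: print(n,"EXC",e)
for n,p in(("t",t),("s",s)):
    a=p["img"]; 
    if n=="t": a=a[120:280,100:440]
    else: a=a[90:340,110:390]
    cv2.imwrite(f"pics/z_{n}.png",cv2.resize(a,None,fx=2.3,fy=2.3,interpolation=cv2.INTER_CUBIC))
E
```

```text
soap_mid shot 3 conf 0.86 xy [ 0.4567 -0.1212] yaw 165.4 err 0.07 n 492
soap_mid shot 4 conf 0.76 xy [ 0.4563 -0.1192] yaw 166.4 err 0.10 n 408
soap_mid both [ 0.4563 -0.1209] yaw 165.5 err 0.18
pumice_mid shot 3 conf 0.79 xy [0.3566 0.3117] yaw -89.6 err 0.08 n 417
pumice_mid shot 4 conf 0.54 xy [0.3565 0.3126] yaw -88.8 err 1.00 n 1172
pumice_mid both [0.3566 0.3117] yaw -89.6 err 1.08
tweezers_mid none in 4
tweezers_mid shot 3 conf 0.43 xy [0.5207 0.1339] yaw 110.4 err 1.00 n 2
tweezers_mid both [0.5207 0.1339] yaw 110.4 err 1.00
clippers_mid shot 3 conf 0.50 xy [ 0.375  -0.2623] yaw -97.0 err 0.17 n 97
clippers_mid shot 4 conf 0.60 xy [ 0.3742 -0.2636] yaw -99.2 err 0.32 n 60
clippers_mid both [ 0.3748 -0.2625] yaw -98.0 err 0.51
tin_mid shot 3 conf 0.70 xy [ 0.456  -0.1187] yaw 186.1 err 0.34 n 509
tin_mid shot 4 conf 0.68 xy [ 0.4797 -0.1423] yaw 174.0 err 1.00 n 378
tin_mid both [ 0.4639 -0.1237] yaw 180.7 err 1.41
drainer_in shot 3 conf 0.84 xy [ 0.6558 -0.0276] yaw 1.7 err 0.07 n 2942
drainer_in shot 4 conf 0.94 xy [ 0.6553 -0.0281] yaw 1.5 err 0.04 n 2586
drainer_in both [ 0.6554 -0.0277] yaw 1.4 err 0.11
tray_in shot 3 conf 0.61 xy [ 0.6591 -0.2228] yaw 0.0 err 0.04 n 2327
tray_in shot 4 conf 0.90 xy [ 0.6597 -0.2257] yaw -0.5 err 0.04 n 1620
tray_in both [ 0.6593 -0.2237] yaw -0.2 err 0.08
saucer_in shot 3 conf 0.67 xy [0.6525 0.157 ] yaw 7.7 err 0.04 n 1021
saucer_in shot 4 conf 0.93 xy [0.6522 0.1572] yaw 13.0 err 0.09 n 945
saucer_in both [0.6525 0.1572] yaw 8.6 err 0.13
rack_mid shot 3 conf 0.72 xy [0.6523 0.3813] yaw -8.7 err 0.09 n 1109
rack_mid shot 4 conf 0.72 xy [0.6499 0.3776] yaw -4.7 err 0.21 n 1168
rack_mid both [0.6512 0.3791] yaw -5.5 err 0.34
tumbler_mid shot 3 conf 0.73 xy [ 0.6817 -0.4379] yaw -53.9 err 0.18 n 613
tumbler_mid shot 4 conf 0.77 xy [ 0.6799 -0.4438] yaw -48.7 err 0.13 n 545
tumbler_mid both [ 0.6816 -0.4408] yaw -63.7 err 0.33
```

Run:
```python
from h import *
t=read_camera("top"); s=read_camera("scene")
for n in("tin_mid","tweezers_mid","pumice_mid"):
    for p in(t,s):
        for r in masks_of(n,p): print(n,p["shot"],"%.2f"%r["confidence"],r["bbox"],r["pixels"].sum())
```

```text
tin_mid 5 0.74 [241.3, 206.4, 265.1, 234.9] 408
tin_mid 6 0.87 [263.1, 179.2, 285.1, 202.4] 399
tweezers_mid 5 0.56 [195.1, 226.4, 201.5, 235.9] 23
pumice_mid 5 0.89 [136.3, 257.8, 166.4, 269.7] 419
pumice_mid 6 0.92 [351.2, 222.4, 376.7, 245.1] 387
```

View pics/z_t.png

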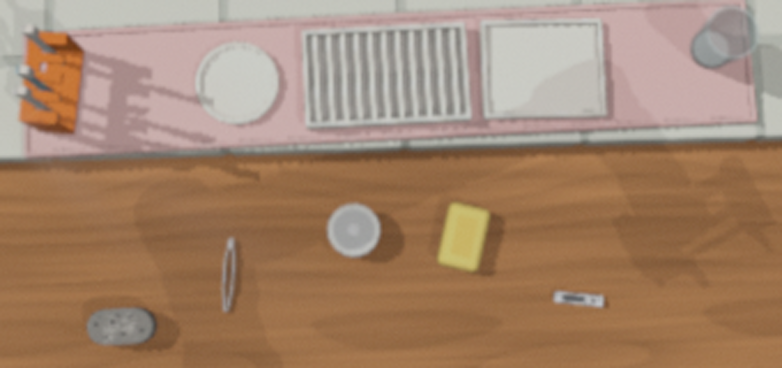

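View pics/z_s.png

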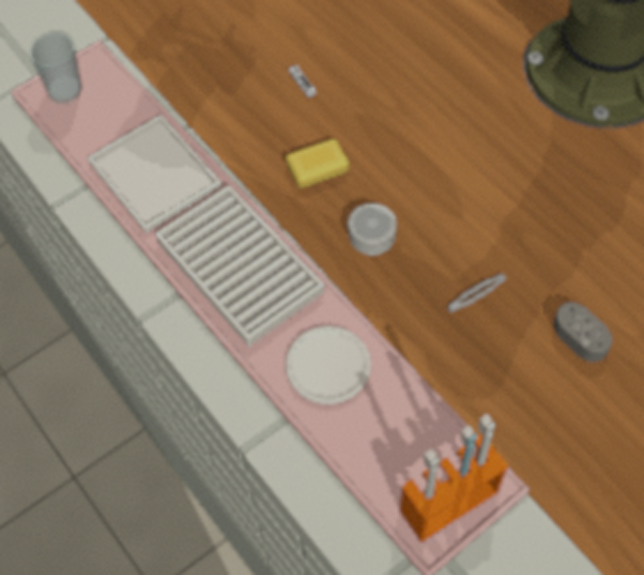

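```bash
cat >> h.py <<'E'
def need(x,y,z,yaw):
    o=get_obs(); p=np.array(o["tool_pos"]); r=np.array(o["tool_rot"]); d=np.array([x,y,z])-p
    dy=(yaw-r[2]+90)%180-90   # half turn symmetric
    a=np.radians(r[2]+dy); c,s=np.cos(a),np.sin(a)
    print("pos",p.round(4),"rot",r.round(2),"F",np.round(o["force"],1),"grip %.4f t %.2f j7 %.0f"%(o["grip_width"],o["time_s"],o["qpos"][6]))
    print("turn about tool z %.1f deg; then shift x %.1f y %.1f z %.1f mm (|xy| %.0f)"%(-dy,1e3*(c*d[0]+s*d[1]),1e3*(s*d[0]-c*d[1]),-1e3*d[2],1e3*np.hypot(d[0],d[1])))
    from scipy.spatial.transform import Rotation as Ro
    R=Ro.from_euler("xyz",r,degrees=True); T=Ro.from_euler("xyz",[180,0,r[2]],degrees=True)
    print("tilt fix rotvec",(R.inv()*T).as_rotvec(degrees=True).round(2))
E
python3 - <<'E'
from h import *
t=read_camera("top"); s=read_camera("scene")
fit("tin_mid",[t,s]); fit("pumice_mid",[t,s])
# tweezers by colour
sh=SH["tweezers_mid"]; ms=[]
for p,b in((t,(185,212,216,268)),(s,(296,200,342,236))):
    h=cv2.cvtColor(p["img"],cv2.COLOR_BGR2LAB).astype(int)[b[1]:b[3],b[0]:b[2]]
    med=np.median(h.reshape(-1,3),0); d=med[2]-h[...,2]; m=(d>7).astype(np.uint8)
    n,l,st,_=cv2.connectedComponentsWithStats(m); k=1+st[1:,4].argmax(); m=l==k
    cs,_=cv2.findContours(m.astype(np.uint8),cv2.RETR_EXTERNAL,cv2.CHAIN_APPROX_NONE); f=np.zeros(m.shape,np.uint8); cv2.drawContours(f,cs,-1,1,-1)
    print(f.sum()); print("\n".join("".join(".#"[v] for v in r) for r in f))
    ms.append((p,f,b))
for sub in(ms[:1],ms[1:],ms):
    ys,xs=np.nonzero(ms[0][1]); w=ray(np.c_[xs+185,ys+212],t,.0045)[:,:2]; c=w.mean(0); e=np.linalg.svd(w-c,full_matrices=False)[2][0]; a=np.arctan2(e[1],e[0])
    best=None
    for y in(a,a+np.pi):
        g=lambda q:sum(np.abs(sil(q,sh,p,b)-f).sum()/f.sum() for p,f,b in sub)
        q0=np.array([*c,y]); r=minimize(g,q0,method="Nelder-Mead",options=dict(initial_simplex=q0+np.array([[0,0,0],[.008,0,0],[0,.008,0],[0,0,.2]])))
        if best is None or r.fun<best.fun: best=r
    print("tweezers",best.x[:2].round(4),np.degrees(best.x[2]).round(1),round(best.fun,2))
need(.4563,-.1209,.2,-14.5)
E
```

```text
tin_mid shot 7 conf 0.57 xy [0.4702 0.0172] yaw -130.3 err 0.10 n 372
tin_mid shot 8 conf 0.64 xy [0.467  0.0169] yaw -151.6 err 0.06 n 407
tin_mid both [0.4685 0.0175] yaw -133.6 err 0.19
pumice_mid shot 7 conf 0.64 xy [0.3566 0.3108] yaw -89.1 err 0.09 n 408
pumice_mid shot 8 conf 0.75 xy [0.3558 0.3093] yaw -86.6 err 0.08 n 440
pumice_mid both [0.3563 0.31  ] yaw -88.2 err 0.18
190
...............................
...............................
...............................
...............................
...............................
...............................
...............................
...............................
...............................
...............................
...............................
..............###..............
..............####.............
.............#####.............
.............#####.............
.............#####.............
.............#####.............
.............#####.............
............######.............
............######.............
............######.............
............######.............
........
[... 2387 characters left out ...]
............
..............................................
..............................................
..............................................
..............................................
..............................................
..............................................
..............................................
..............................................
tweezers [0.4177 0.1774] 355.0 0.31
tweezers [0.4202 0.1751] 351.5 0.32
tweezers [0.4193 0.1764] 352.9 0.65
pos [ 0.2826 -0.5854  0.2923] rot [180.     0.    25.77] F [ 0.1 -0.2  0.4] grip 0.0870 t 1.90 j7 -3
turn about tool z 40.3 deg; then shift x 51.9 y -493.2 z 92.3 mm (|xy| 496)
tilt fix rotvec [0. 0. 0.]
```

```bash
python3 -c "
from h import *
need(.3748,-.2625,.16,82)"
```

```text
pos [ 0.2826 -0.5854  0.2923] rot [180.     0.    25.77] F [ 0.1 -0.2  0.4] grip 0.0870 t 1.90 j7 -3
turn about tool z -56.2 deg; then shift x 332.6 y 46.4 z 132.3 mm (|xy| 336)
tilt fix rotvec [0. 0. 0.]
```

Emit:
carry_out(increments="0.5 0 0 0 0 0 -9.4;0.5 0 0 0 0 0 -9.4;0.5 0 0 0 0 0 -9.4;0.5 0 0 0 0 0 -9.4;0.5 0 0 0 0 0 -9.4;0.5 0 0 0 0 0 -9.4;0.5 0.048 0.007 0.018 0 0 0;0.5 0.048 0.007 0.018 0 0 0;0.5 0.048 0.007 0.018 0 0 0;0.5 0.048 0.007 0.018 0 0 0;0.5 0.048 0.007 0.018 0 0 0;0.5 0.048 0.007 0.018 0 0 0;0.5 0.046 0.007 0.018 0 0 0;0.5 0 0 0 0 0 0", force=20)

```text
time_s: 3.65
tool_pos: [0.3684, -0.2503, 0.1625]
tool_rot: [179.8, 0.3, 84.0]
force: [-0.6, 0.1, 0.7]
grip_width: 0.044
```

```bash
python3 -c "
from h import *
need(.3748,-.2625,.073,82)"
```

```text
pos [ 0.3684 -0.2503  0.1625] rot [179.82   0.33  84.  ] F [-0.6  0.1  0.7] grip 0.0440 t 3.65 j7 24
turn about tool z 2.0 deg; then shift x -11.2 y 8.1 z 89.5 mm (|xy| 14)
tilt fix rotvec [0.18 0.33 0.  ]
```

Emit:
carry_out(increments="0.5 -0.011 0.008 0.02 0.2 0.3 2;0.5 0 0 0.02 0 0 0;0.5 0 0 0 0 0 0")

```text
time_s: 4.03
tool_pos: [0.376, -0.2655, 0.1237]
tool_rot: [179.8, 0.2, 81.9]
force: [-0.6, 0.2, 0.4]
grip_width: 0.0436
```

Run:
```python
from h import *
need(.3748,-.2625,.073,82)
for n in ("top","scene"):
    p=read_camera(n); b=(330,230,380,270) if n=="top" else (215,100,270,150)
    a=p["img"][b[1]-30:b[3]+30,b[0]-30:b[2]+30]
    cv2.imwrite(f"pics/c_{n}.png",cv2.resize(a,None,fx=5,fy=5,interpolation=cv2.INTER_CUBIC))
```

```text
pos [ 0.376  -0.2655  0.1237] rot [179.84   0.24  81.88] F [-0.6  0.2  0.4] grip 0.0436 t 4.03 j7 21
turn about tool z -0.1 deg; then shift x 2.8 y -1.6 z 50.7 mm (|xy| 3)
tilt fix rotvec [0.16 0.24 0.  ]
```

View pics/c_scene.png

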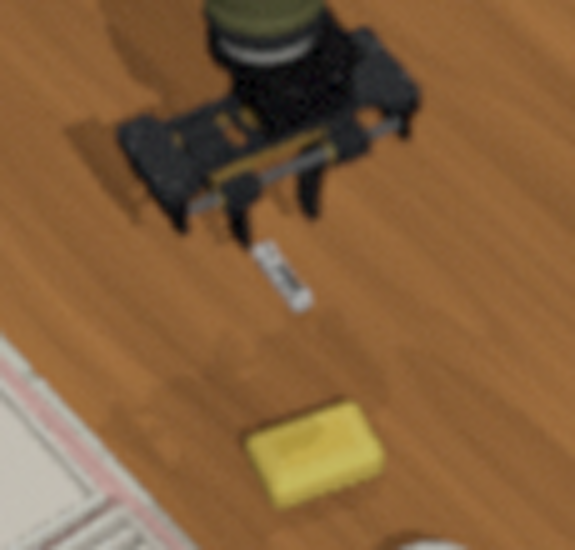

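View pics/c_top.png

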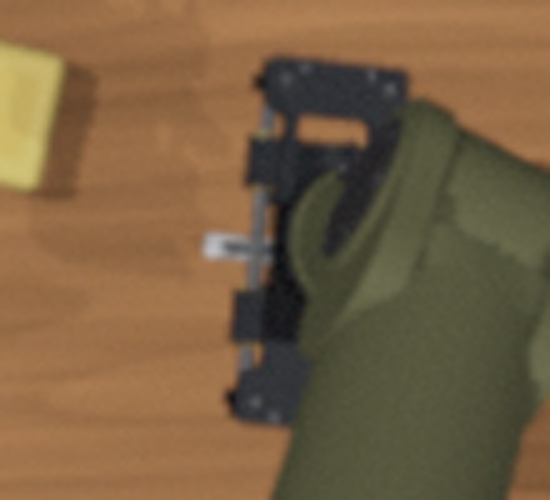

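Run:
```python
from h import *
p=read_camera("scene"); t=read_camera("top")
print(ray([241.6,125],p,.006), ray([351.4,249.9],t,.006))
print((proj(np.array([[.376,-.2655,.0537]]),p)-[185,70])*5, (proj(np.array([[.376,-.2655,.1237]]),t)-[300,200])*5)
fit("clippers_mid",[p])
```

```text
[[ 0.37439193 -0.26112954  0.006     ]] [[ 0.37383585 -0.26319213  0.006     ]]
[[274.93169866 226.20791507]] [[304.40732676 243.27379831]]
clippers_mid shot 11 conf 0.37 xy [ 0.375  -0.2657] yaw 77.1 err 0.44 n 54
clippers_mid both [ 0.375  -0.2657] yaw 77.1 err 0.44
```

Emit:
carry_out(increments="0.5 0.003 -0.001 0.02 0.2 0.2 0;0.5 0 0 0.018 0 0 0;0.5 0 0 0.008 0 0 0;0.5 0 0 0.002 0 0 0;0.5 0 0 0 0 0 0")

```text
time_s: 4.9
tool_pos: [0.3788, -0.2647, 0.08]
tool_rot: [179.5, 0.4, 81.9]
force: [-0.1, 0.0, -0.2]
grip_width: 0.0439
```

```bash
python3 -c "
from h import *
need(.3748,-.2625,.073,82)"
```

```text
pos [ 0.3788 -0.2647  0.08  ] rot [179.52   0.42  81.87] F [-0.1  0.  -0.2] grip 0.0439 t 4.90 j7 19
turn about tool z -0.1 deg; then shift x 1.6 y -4.3 z 7.0 mm (|xy| 5)
tilt fix rotvec [0.48 0.42 0.  ]
```

Emit:
carry_out(increments="0.5 0.001 -0.004 0.003 0.5 0.4 0;0.5 0 0 0.003 0 0 0;0.5 0 0 0 0 0 0")

```text
time_s: 5.28
tool_pos: [0.3753, -0.2636, 0.0746]
tool_rot: [180.0, 0.1, 81.9]
force: [0.5, -0.2, 0.1]
grip_width: 0.0436
```

```bash
python3 -c "
from h import *
need(.3748,-.2625,.073,82)"
```

```text
pos [ 0.3753 -0.2636  0.0746] rot [1.7997e+02 5.0000e-02 8.1870e+01] F [ 0.5 -0.2  0.1] grip 0.0436 t 5.28 j7 19
turn about tool z -0.1 deg; then shift x 1.0 y -0.6 z 1.6 mm (|xy| 1)
tilt fix rotvec [0.03 0.05 0.  ]
```

Good alignment; a last 1 mm down, then close.

Emit:
carry_out(increments="0.5 0.001 -0.001 0.002 0 0 0;0.0 0 0 0 0 0 0;0.0 0 0 0 0 0 0;0.0 0 0 0 0 0 0;0.0 0 0 0 0 0 0;0.0 0 0 0 0 0 0", force=20)

```text
time_s: 6.02
tool_pos: [0.3745, -0.2624, 0.0726]
tool_rot: [180.0, 0.1, 81.9]
force: [-0.1, -0.3, 0.2]
grip_width: 0.0135
```

```bash
python3 -c "
from h import *
need(.6593,-.257,.17,0)"
```

```text
pos [ 0.3745 -0.2624  0.0726] rot [1.7995e+02 6.0000e-02 8.1880e+01] F [-0.1 -0.3  0.2] grip 0.0135 t 6.03 j7 19
turn about tool z 81.9 deg; then shift x 284.8 y -5.4 z -97.4 mm (|xy| 285)
tilt fix rotvec [0.05 0.06 0.  ]
```

Emit:
carry_out(increments="0 0 0 -0.02 0 0 0;0 0 0 -0.03 0 0 0;0 0 0 -0.03 0 0 0;0 0 0 -0.02 0 0 10.2;0 0 0 0 0 0 10.2;0 0 0 0 0 0 10.2;0 0 0 0 0 0 10.2;0 0 0 0 0 0 10.2;0 0 0 0 0 0 10.2;0 0 0 0 0 0 10.2;0 0 0 0 0 0 10;0 0 0 0 0 0 0")

```text
time_s: 7.52
tool_pos: [0.3735, -0.2614, 0.1752]
tool_rot: [180.0, 0.1, -2.1]
force: [0.2, 0.7, -1.0]
grip_width: 0.0135
```

```bash
python3 -c "
from h import *
need(.6593,-.257,.17,0)"
```

```text
pos [ 0.3735 -0.2614  0.1752] rot [ 1.7998e+02  6.0000e-02 -2.0700e+00] F [ 0.2  0.7 -1. ] grip 0.0135 t 7.53 j7 -61
turn about tool z -2.1 deg; then shift x 285.8 y -4.4 z 5.2 mm (|xy| 286)
tilt fix rotvec [0.02 0.06 0.  ]
```

Emit:
carry_out(increments="0 0.03 0 0 0 0 -2;0 0.05 -0.001 0 0 0 0;0 0.05 -0.001 0 0 0 0;0 0.05 -0.001 0 0 0 0;0 0.05 -0.001 0 0 0 0;0 0.035 0 0 0 0 0;0 0.01 0 0 0 0 0;0 0 0 0 0 0 0")

```text
time_s: 8.52
tool_pos: [0.6539, -0.258, 0.1715]
tool_rot: [-180.0, 0.3, 1.2]
force: [-0.5, 0.5, -0.3]
grip_width: 0.0133
```

```bash
python3 -c "
from h import *
need(.6593,-.257,.128,0)"
```

```text
pos [ 0.6539 -0.258   0.1715] rot [-179.98    0.32    1.25] F [-0.5  0.5 -0.3] grip 0.0133 t 8.53 j7 -79
turn about tool z 1.2 deg; then shift x 5.4 y -1.0 z 43.5 mm (|xy| 5)
tilt fix rotvec [-0.02  0.32 -0.  ]
```

Emit:
carry_out(increments="0 0.005 -0.001 0.015 0 0.3 1.2;0 0 0 0.015 0 0 0;0 0 0 0.008 0 0 0;0 0 0 0 0 0 0")

```text
time_s: 9.02
tool_pos: [0.6549, -0.2586, 0.1301]
tool_rot: [180.0, 0.2, -0.1]
force: [0.2, 0.2, -0.8]
grip_width: 0.0137
```

```bash
python3 -c "
from h import *
need(.6593,-.257,.1278,0)"
```

```text
pos [ 0.6549 -0.2586  0.1301] rot [ 1.7995e+02  2.5000e-01 -1.0000e-01] F [ 0.2  0.2 -0.8] grip 0.0137 t 9.03 j7 -81
turn about tool z -0.1 deg; then shift x 4.4 y -1.6 z 2.3 mm (|xy| 5)
tilt fix rotvec [0.05 0.25 0.  ]
```

Emit:
carry_out(increments="0 0.003 -0.001 0.001 0 0.2 0;0 0 0 0.001 0 0 0;0 0 0 0 0 0 0;0 0 0 0 0 0 0")

```text
time_s: 9.52
tool_pos: [0.6587, -0.2578, 0.1294]
tool_rot: [179.9, -0.1, -0.1]
force: [-0.3, -0.4, -0.4]
grip_width: 0.0134
```

```bash
python3 -c "
from h import *
need(.6593,-.257,.1278,0)"
```

```text
pos [ 0.6587 -0.2578  0.1294] rot [ 1.799e+02 -9.000e-02 -1.100e-01] F [-0.3 -0.4 -0.4] grip 0.0134 t 9.53 j7 -81
turn about tool z -0.1 deg; then shift x 0.6 y -0.8 z 1.6 mm (|xy| 1)
tilt fix rotvec [ 0.1  -0.09 -0.  ]
```

Emit:
carry_out(increments="0 0 0 0.001 0 0 0;0 0 0 0.001 0 0 0;0 0 0 0 0 0 0")

```text
time_s: 9.9
tool_pos: [0.6589, -0.2578, 0.1277]
tool_rot: [179.9, -0.1, -0.1]
force: [0.1, 0.2, -0.5]
grip_width: 0.0133
```

Emit:
carry_out(increments="0 0 0 0.001 0 0 0;0 0 0 0 0 0 0")

```text
time_s: 10.15
tool_pos: [0.659, -0.2579, 0.1278]
tool_rot: [179.9, -0.1, -0.1]
force: [0.8, 0.6, 0.1]
grip_width: 0.0135
```

Emit:
carry_out(increments="0.3 0 0 0 0 0 0;0.3 0 0 0 0 0 0;0.3 0 0 -0.01 0 0 0;0.3 0 0 -0.03 0 0 0;0.3 0 0 -0.04 0 0 0;0.3 0 0 -0.02 0 0 0;0.3 0 0 0 0 0 0")

```text
time_s: 11.02
tool_pos: [0.6587, -0.2576, 0.231]
tool_rot: [179.9, -0.1, -0.1]
force: [0.1, 0.3, -0.6]
grip_width: 0.0261
```

Run:
```python
from h import *
need(.4563,-.1209,.16,-14.5)
for n in ("top","scene"):
    p=read_camera(n); b=(290,110,400,190) if n=="top" else (130,120,240,220)
    a=p["img"][b[1]:b[3],b[0]:b[2]]
    cv2.imwrite(f"pics/d_{n}.png",cv2.resize(a,None,fx=5,fy=5,interpolation=cv2.INTER_CUBIC))
```

```text
pos [ 0.6587 -0.2576  0.231 ] rot [ 1.7989e+02 -1.3000e-01 -1.0000e-01] F [ 0.1  0.3 -0.6] grip 0.0261 t 11.03 j7 -79
turn about tool z 14.4 deg; then shift x -230.2 y -81.7 z 71.0 mm (|xy| 244)
tilt fix rotvec [ 0.11 -0.13 -0.  ]
```

View pics/d_scene.png

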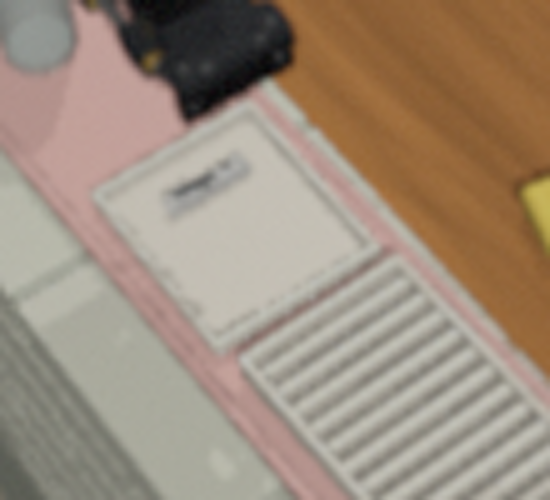

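Emit:
carry_out(increments="0.9 0 0 0 0 0 7.2;0.9 0 0 0 0 0 7.2;0.9 -0.03 -0.01 0 0 0 0;0.9 -0.05 -0.018 0 0 0 0;0.9 -0.05 -0.018 0.01 0 0 0;0.9 -0.05 -0.018 0.02 0 0 0;0.9 -0.035 -0.012 0.02 0 0 0;0.9 -0.012 -0.005 0.015 0 0 0;0.9 0 0 0 0 0 0")

```text
time_s: 12.25
tool_pos: [0.443, -0.1147, 0.1462]
tool_rot: [-179.9, 1.7, -15.1]
force: [1.3, -0.5, 0.9]
grip_width: 0.0785
```

Run:
```python
from h import *
need(.4563,-.1209,.075,-14.5)
```

```text
pos [ 0.443  -0.1147  0.1462] rot [-179.91    1.66  -15.09] F [ 1.3 -0.5  0.9] grip 0.0785 t 12.25 j7 -96
turn about tool z -0.6 deg; then shift x 14.5 y 2.6 z 71.2 mm (|xy| 15)
tilt fix rotvec [-0.09  1.66 -0.  ]
```

Emit:
carry_out(increments="0.9 0.014 0.003 0.01 0 1.7 0;0.9 0 0 0.02 0 0 0;0.9 0 0 0.005 0 0 0;0.9 0 0 0 0 0 0")

```text
time_s: 12.75
tool_pos: [0.4579, -0.1232, 0.1101]
tool_rot: [-179.8, -0.1, -15.2]
force: [0.2, -0.5, 0.3]
grip_width: 0.0782
```

Run:
```python
from h import *
need(.4563,-.1209,.075,-14.5)
```

```text
pos [ 0.4579 -0.1232  0.1101] rot [-1.7985e+02 -1.2000e-01 -1.5200e+01] F [ 0.2 -0.5  0.3] grip 0.0782 t 12.75 j7 -98
turn about tool z -0.7 deg; then shift x -2.1 y -1.8 z 35.1 mm (|xy| 3)
tilt fix rotvec [-0.15 -0.12  0.  ]
```

Emit:
carry_out(increments="0.9 -0.002 -0.002 0.012 -0.2 -0.1 0;0.9 0 0 0.012 0 0 0;0.9 0 0 0.008 0 0 0;0.9 0 0 0.003 0 0 0;0.9 0 0 0 0 0 0")

```text
time_s: 13.38
tool_pos: [0.4572, -0.1208, 0.0735]
tool_rot: [179.9, -0.1, -15.2]
force: [-0.3, -0.2, 0.5]
grip_width: 0.0786
```

Run:
```python
from h import *
need(.4563,-.1209,.075,-14.5)
```

```text
pos [ 0.4572 -0.1208  0.0735] rot [ 1.7993e+02 -9.0000e-02 -1.5200e+01] F [-0.3 -0.2  0.5] grip 0.0786 t 13.38 j7 -100
turn about tool z -0.7 deg; then shift x -0.8 y 0.3 z -1.5 mm (|xy| 1)
tilt fix rotvec [ 0.07 -0.09 -0.  ]
```

Emit:
carry_out(increments="0.9 -0.001 0 -0.002 0 0 0;0.3 0 0 0 0 0 0;0.3 0 0 0 0 0 0;0.3 0 0 0 0 0 0;0.3 0 0 0 0 0 0;0.3 0 0 0 0 0 0", force=25)

```text
time_s: 14.12
tool_pos: [0.4569, -0.1208, 0.0767]
tool_rot: [179.9, -0.2, -15.2]
force: [-0.3, -0.2, 0.0]
grip_width: 0.0518
```

Run:
```python
from h import *
need(.6554,-.0727,.18,1)
```

```text
pos [ 0.4569 -0.1208  0.0767] rot [179.92  -0.21 -15.21] F [-0.3 -0.2  0. ] grip 0.0518 t 14.12 j7 -100
turn about tool z -16.2 deg; then shift x 199.3 y -44.6 z -103.3 mm (|xy| 204)
tilt fix rotvec [ 0.08 -0.21 -0.  ]
```

Emit:
carry_out(increments="0.3 0 0 -0.02 0 0 0;0.3 0 0 -0.03 0 0 0;0.3 0 0 -0.03 0 0 -8;0.3 0 0 -0.03 0 0 -8;0.3 0.03 -0.008 0 0 0 0;0.3 0.05 -0.012 0 0 0 0;0.3 0.05 -0.012 0 0 0 0;0.3 0.045 -0.01 0 0 0 0;0.3 0.015 -0.002 0 0 0 0;0.3 0 0 0 0 0 0;0.3 0 0 0 0 0 0")

```text
time_s: 15.5
tool_pos: [0.6476, -0.0727, 0.1861]
tool_rot: [179.9, 0.2, 1.1]
force: [-0.1, -0.3, -0.3]
grip_width: 0.0519
```

Run:
```python
from h import *
need(.6554,-.0727,.1447,1)
```

```text
pos [ 0.6476 -0.0727  0.1861] rot [179.85   0.25   1.09] F [-0.1 -0.3 -0.3] grip 0.0519 t 15.50 j7 -95
turn about tool z 0.1 deg; then shift x 7.8 y 0.1 z 41.4 mm (|xy| 8)
tilt fix rotvec [0.15 0.25 0.  ]
```

Emit:
carry_out(increments="0.3 0.007 0 0.015 0.1 0.2 0;0.3 0 0 0.015 0 0 0;0.3 0 0 0.006 0 0 0;0.3 0 0 0 0 0 0;0.3 0 0 0 0 0 0")

```text
time_s: 16.12
tool_pos: [0.6525, -0.0744, 0.147]
tool_rot: [179.9, 0.2, 1.0]
force: [0.2, 0.4, -1.4]
grip_width: 0.0521
```

Run:
```python
from h import *
need(.6554,-.0727,.1447,1)
```

```text
pos [ 0.6525 -0.0744  0.147 ] rot [1.7987e+02 1.7000e-01 9.8000e-01] F [ 0.2  0.4 -1.4] grip 0.0521 t 16.12 j7 -96
turn about tool z -0.0 deg; then shift x 2.9 y -1.7 z 2.3 mm (|xy| 3)
tilt fix rotvec [0.13 0.17 0.  ]
```

Emit:
carry_out(increments="0.3 0.003 -0.002 0 0.1 0.2 0;0.3 0 0 0.001 0 0 0;0.3 0 0 0.001 0 0 0;0.3 0 0 0 0 0 0;0.3 0 0 0 0 0 0")

```text
time_s: 16.75
tool_pos: [0.6564, -0.0721, 0.1461]
tool_rot: [180.0, -0.2, 1.0]
force: [-0.7, -0.6, -1.9]
grip_width: 0.0521
```

Emit:
carry_out(increments="0.3 0 0 0.001 0 0 0;0.3 0 0 0 0 0 0")

```text
time_s: 17.0
tool_pos: [0.6563, -0.0721, 0.1451]
tool_rot: [180.0, -0.2, 1.0]
force: [0.1, 0.0, 0.0]
grip_width: 0.052
```

Emit:
carry_out(increments="0.78 0 0 0 0 0 0;0.78 0 0 0 0 0 0;0.78 0 0 -0.005 0 0 0;0.78 0 0 -0.03 0 0 0;0.78 0 0 -0.04 0 0 0;0.78 0 0 -0.04 0 0 0;0.78 0 0 0 0 0 0")

```text
time_s: 17.88
tool_pos: [0.6564, -0.0718, 0.2654]
tool_rot: [180.0, -0.3, 1.0]
force: [-0.6, -0.3, -0.5]
grip_width: 0.0681
```

Run:
```python
from h import *
need(.4685,.0175,.15,0)
```

```text
pos [ 0.6564 -0.0718  0.2654] rot [179.96  -0.26   1.01] F [-0.6 -0.3 -0.5] grip 0.0681 t 17.88 j7 -94
turn about tool z 1.0 deg; then shift x -187.9 y -89.3 z 115.4 mm (|xy| 208)
tilt fix rotvec [ 0.04 -0.26 -0.  ]
```

Next the tin.

Emit:
carry_out(increments="1 -0.025 -0.013 0.005 0 0 0;1 -0.045 -0.022 0.02 0 0 0;1 -0.045 -0.022 0.02 0 0 0;1 -0.04 -0.018 0.03 0 0 0;1 -0.015 -0.008 0.02 0 0 0;1 0 0 0 0 0 0;1 0 0 0 0 0 0")

```text
time_s: 18.75
tool_pos: [0.4798, 0.0098, 0.165]
tool_rot: [179.9, -0.3, 0.9]
force: [0.5, -0.1, 0.5]
grip_width: 0.087
```

Run:
```python
from h import *
need(.4685,.0175,.078,0)
```

```text
pos [0.4798 0.0098 0.165 ] rot [179.9   -0.26   0.94] F [ 0.5 -0.1  0.5] grip 0.0870 t 18.75 j7 -97
turn about tool z 0.9 deg; then shift x -11.3 y -7.7 z 87.0 mm (|xy| 14)
tilt fix rotvec [ 0.1  -0.26 -0.  ]
```

Emit:
carry_out(increments="1 -0.011 -0.007 0.01 0 -0.2 1;1 0 0 0.02 0 0 0;1 0 0 0.01 0 0 0;1 0 0 0 0 0 0;1 0 0 0 0 0 0")

```text
time_s: 19.38
tool_pos: [0.471, 0.0171, 0.1253]
tool_rot: [-180.0, -0.3, -0.3]
force: [0.9, 0.1, -0.5]
grip_width: 0.0874
```

Run:
```python
from h import *
need(.4685,.0175,.078,0)
```

```text
pos [0.471  0.0171 0.1253] rot [-179.99   -0.26   -0.3 ] F [ 0.9  0.1 -0.5] grip 0.0874 t 19.38 j7 -101
turn about tool z -0.3 deg; then shift x -2.5 y -0.4 z 47.3 mm (|xy| 3)
tilt fix rotvec [-0.01 -0.26  0.  ]
```

Emit:
carry_out(increments="1 -0.003 0 0.01 0 -0.2 0;1 0 0 0.02 0 0 0;1 0 0 0.012 0 0 0;1 0 0 0.003 0 0 0;1 0 0 0 0 0 0")

```text
time_s: 20.0
tool_pos: [0.4688, 0.017, 0.0794]
tool_rot: [180.0, -0.2, -0.3]
force: [-0.3, 0.4, 0.2]
grip_width: 0.0871
```

Run:
```python
from h import *
need(.4685,.0175,.079,0)
```

```text
pos [0.4688 0.017  0.0794] rot [ 1.7998e+02 -1.7000e-01 -3.4000e-01] F [-0.3  0.4  0.2] grip 0.0871 t 20.00 j7 -104
turn about tool z -0.3 deg; then shift x -0.3 y -0.5 z 0.4 mm (|xy| 1)
tilt fix rotvec [ 0.02 -0.17 -0.  ]
```

Emit:
carry_out(increments="0.5 0 0 0 0 0 0;0.5 0 0 0 0 0 0;0.5 0 0 0 0 0 0;0.5 0 0 0 0 0 0;0.5 0 0 0 0 0 0", force=25)

```text
time_s: 20.62
tool_pos: [0.4696, 0.0169, 0.0806]
tool_rot: [180.0, -0.3, -0.3]
force: [0.1, 0.5, -1.1]
grip_width: 0.0636
```

Run:
```python
from h import *
need(.6525,.1572,.175,0)
```

```text
pos [0.4696 0.0169 0.0806] rot [179.95  -0.3   -0.35] F [ 0.1  0.5 -1.1] grip 0.0636 t 20.62 j7 -104
turn about tool z -0.3 deg; then shift x 182.9 y -140.3 z -94.4 mm (|xy| 230)
tilt fix rotvec [ 0.05 -0.3  -0.  ]
```

Emit:
carry_out(increments="0.5 0 0 -0.02 0 0 0;0.5 0 0 -0.03 0 0 0;0.5 0 0 -0.03 0 0 0;0.5 0.02 -0.015 -0.02 0 0 0;0.5 0.04 -0.031 0 0 0 0;0.5 0.04 -0.031 0 0 0 0;0.5 0.04 -0.031 0 0 0 0;0.5 0.03 -0.022 0 0 0 0;0.5 0.01 -0.008 0 0 0 0;0.5 0 0 0 0 0 0;0.5 0 0 0 0 0 0")

```text
time_s: 22.0
tool_pos: [0.6527, 0.1532, 0.1806]
tool_rot: [179.7, 0.1, -0.7]
force: [-0.0, -0.3, -0.7]
grip_width: 0.0633
```

Run:
```python
from h import *
need(.6525,.1572,.135,0)
```

```text
pos [0.6527 0.1532 0.1806] rot [ 1.7972e+02  7.0000e-02 -7.3000e-01] F [-0.  -0.3 -0.7] grip 0.0633 t 22.00 j7 -119
turn about tool z -0.7 deg; then shift x -0.2 y -4.0 z 45.6 mm (|xy| 4)
tilt fix rotvec [0.28 0.07 0.  ]
```

Emit:
carry_out(increments="0.5 0 -0.004 0.015 0.3 0 0;0.5 0 0 0.018 0 0 0;0.5 0 0 0.008 0 0 0;0.5 0 0 0 0 0 0;0.5 0 0 0 0 0 0")

```text
time_s: 22.62
tool_pos: [0.6508, 0.154, 0.1362]
tool_rot: [179.9, 0.2, -0.9]
force: [-0.2, 0.9, -1.3]
grip_width: 0.0637
```

Run:
```python
from h import *
need(.6525,.1572,.135,0)
```

```text
pos [0.6508 0.154  0.1362] rot [ 1.7987e+02  1.7000e-01 -8.8000e-01] F [-0.2  0.9 -1.3] grip 0.0637 t 22.62 j7 -120
turn about tool z -0.9 deg; then shift x 1.7 y -3.2 z 1.2 mm (|xy| 4)
tilt fix rotvec [0.13 0.17 0.  ]
```

Emit:
carry_out(increments="0.5 0.002 -0.003 0 0.1 0.2 0;0.5 0 0 0 0 0 0;0.5 0 0 0.001 0 0 0;0.5 0 0 0.001 0 0 0;0.5 0 0 0 0 0 0")

```text
time_s: 23.25
tool_pos: [0.6538, 0.1578, 0.1357]
tool_rot: [-180.0, -0.2, -0.9]
force: [-0.7, 0.1, -0.9]
grip_width: 0.0638
```

Run:
```python
from h import *
need(.6525,.1572,.135,0)
```

```text
pos [0.6538 0.1578 0.1357] rot [-179.98   -0.19   -0.87] F [-0.7  0.1 -0.9] grip 0.0638 t 23.25 j7 -121
turn about tool z -0.9 deg; then shift x -1.3 y 0.6 z 0.7 mm (|xy| 1)
tilt fix rotvec [-0.02 -0.19  0.  ]
```

Emit:
carry_out(increments="0.5 0 0 0.001 0 0 0;0.5 0 0 0 0 0 0;0.5 0 0 0 0 0 0")

```text
time_s: 23.62
tool_pos: [0.6539, 0.1579, 0.1357]
tool_rot: [180.0, -0.2, -0.9]
force: [-1.3, 0.4, 0.3]
grip_width: 0.0637
```

Emit:
carry_out(increments="0.92 0 0 0 0 0 0;0.92 0 0 0 0 0 0;0.92 0 0 -0.005 0 0 0;0.92 0 0 -0.03 0 0 0;0.92 0 0 -0.04 0 0 0;0.92 0 0 -0.04 0 0 0;0.5 0 0 0 0 0 0")

```text
time_s: 24.5
tool_pos: [0.6537, 0.158, 0.2546]
tool_rot: [-180.0, -0.2, -0.9]
force: [0.5, -0.4, -0.2]
grip_width: 0.0755
```

Run:
```python
from h import *
need(.4193,.1764,.15,-6.5)
```

```text
pos [0.6537 0.158  0.2546] rot [-179.96   -0.23   -0.86] F [ 0.5 -0.4 -0.2] grip 0.0755 t 24.50 j7 -118
turn about tool z 5.6 deg; then shift x -234.9 y 8.2 z 104.6 mm (|xy| 235)
tilt fix rotvec [-0.04 -0.23  0.  ]
```

Emit:
carry_out(increments="0.5 0 0 0 0 0 -5;0.5 0 0 0 0 0 -10.5;0.5 0 0 0 0 0 -10.5;0.5 0 0 0 0 0 -10.5;0.5 0 0 0 0 0 -10.5;0.5 0 0 0 0 0 -10.5;0.5 0 0 0 0 0 -10.5;0.5 0 0 0 0 0 -10.5;0.5 0 0 0 0 0 -10.5;0.5 0 0 0 0 0 -10.5;0.5 0 0 0 0 0 -10.5;0.5 0 0 0 0 0 -10.5;0.5 0 0 0 0 0 -10.5;0.5 0 0 0 0 0 -10.5;0.5 0 0 0 0 0 -10.5;0.5 0 0 0 0 0 -10.5;0.5 0 0 0 0 0 -9;0.5 0 0 0 0 0 -3;0.5 0 0 0 0 0 0")

```text
time_s: 26.88
tool_pos: [0.6484, 0.1543, 0.2391]
tool_rot: [-179.7, -0.9, 178.0]
force: [-0.3, -0.2, -0.0]
grip_width: 0.0436
```

Run:
```python
from h import *
need(.4193,.1764,.15,-6.5)
```

```text
pos [0.6484 0.1543 0.2391] rot [-179.66   -0.86  177.96] F [-0.3 -0.2 -0. ] grip 0.0436 t 26.88 j7 47
turn about tool z 4.5 deg; then shift x 230.1 y -4.0 z 89.1 mm (|xy| 230)
tilt fix rotvec [-0.34 -0.86  0.  ]
```

Emit:
carry_out(increments="0.5 0.02 0 0 -0.3 -0.9 4.5;0.5 0.05 -0.001 0.01 0 0 0;0.5 0.05 -0.001 0.02 0 0 0;0.5 0.05 -0.001 0.02 0 0 0;0.5 0.035 -0.001 0.02 0 0 0;0.5 0.012 0 0.01 0 0 0;0.5 0 0 0 0 0 0;0.5 0 0 0 0 0 0")

```text
time_s: 27.88
tool_pos: [0.4255, 0.1747, 0.1538]
tool_rot: [-179.8, 0.0, 172.6]
force: [0.4, -0.4, -0.4]
grip_width: 0.0438
```

Run:
```python
from h import *
need(.4193,.1764,.072,-6.5)
```

```text
pos [0.4255 0.1747 0.1538] rot [-1.7983e+02  1.0000e-02  1.7260e+02] F [ 0.4 -0.4 -0.4] grip 0.0438 t 27.88 j7 44
turn about tool z -0.9 deg; then shift x 6.4 y 1.0 z 81.8 mm (|xy| 6)
tilt fix rotvec [-0.17  0.01 -0.  ]
```

Emit:
carry_out(increments="0.5 0.006 0.001 0.015 -0.2 0 -0.9;0.5 0 0 0.022 0 0 0;0.5 0 0 0.012 0 0 0;0.5 0 0 0 0 0 0;0.5 0 0 0 0 0 0")

```text
time_s: 28.5
tool_pos: [0.4212, 0.178, 0.1027]
tool_rot: [179.7, -0.0, 173.5]
force: [0.2, -0.8, 0.7]
grip_width: 0.0435
```

Run:
```python
from h import *
need(.4193,.1764,.072,-6.5)
```

```text
pos [0.4212 0.178  0.1027] rot [ 1.7965e+02 -4.0000e-02  1.7354e+02] F [ 0.2 -0.8  0.7] grip 0.0435 t 28.50 j7 39
turn about tool z 0.0 deg; then shift x 1.7 y -1.8 z 30.7 mm (|xy| 2)
tilt fix rotvec [ 0.35 -0.04 -0.  ]
```

Emit:
carry_out(increments="0.5 0.002 -0.002 0.01 0.3 0 0;0.5 0 0 0.012 0 0 0;0.5 0 0 0.005 0 0 0;0.5 0 0 0 0 0 0;0.5 0 0 0 0 0 0")

```text
time_s: 29.12
tool_pos: [0.4194, 0.1762, 0.0745]
tool_rot: [180.0, 0.0, 173.5]
force: [0.2, 0.2, -0.3]
grip_width: 0.0435
```

Run:
```python
from h import *
need(.4193,.1764,.072,-6.5)
```

```text
pos [0.4194 0.1762 0.0745] rot [1.7996e+02 4.0000e-02 1.7351e+02] F [ 0.2  0.2 -0.3] grip 0.0435 t 29.12 j7 36
turn about tool z 0.0 deg; then shift x 0.2 y 0.2 z 2.5 mm (|xy| 0)
tilt fix rotvec [0.04 0.04 0.  ]
```

Emit:
carry_out(increments="0.5 0 0 0.002 0 0 0;0.5 0 0 0.001 0 0 0;0 0 0 0 0 0 0;0 0 0 0 0 0 0;0 0 0 0 0 0 0;0 0 0 0 0 0 0;0 0 0 0 0 0 0", force=15)

```text
time_s: 30.0
tool_pos: [0.42, 0.1763, 0.0719]
tool_rot: [179.9, 0.1, 173.5]
force: [0.7, -0.2, 0.2]
grip_width: 0.0125
```

Run:
```python
from h import *
need(.6593,-.192,.17,0)
```

```text
pos [0.42   0.1763 0.0719] rot [1.7995e+02 1.2000e-01 1.7349e+02] F [ 0.7 -0.2  0.2] grip 0.0125 t 30.00 j7 36
turn about tool z -6.5 deg; then shift x -239.3 y -368.3 z -98.1 mm (|xy| 439)
tilt fix rotvec [0.05 0.12 0.  ]
```

Emit:
carry_out(increments="0 0 0 -0.02 0 0 0;0 0 0 -0.04 0 0 0;0 0 0 -0.04 0 0 -3;0 0 0 -0.04 0 0 -3.5;0 -0.02 -0.03 -0.01 0 0 0;0 -0.033 -0.05 0 0 0 0;0 -0.033 -0.05 0 0 0 0;0 -0.033 -0.05 0 0 0 0;0 -0.033 -0.05 0 0 0 0;0 -0.033 -0.05 0 0 0 0;0 -0.025 -0.04 0 0 0 0;0 -0.015 -0.025 0 0 0 0;0 -0.008 -0.012 0 0 0 0;0 0 0 0 0 0 0;0 0 0 0 0 0 0")

```text
time_s: 31.88
tool_pos: [0.6625, -0.1881, 0.2292]
tool_rot: [-179.5, 0.2, -179.5]
force: [0.4, 0.7, 0.8]
grip_width: 0.0127
```

Run:
```python
from h import *
need(.6593,-.192,.127,0)
```

```text
pos [ 0.6625 -0.1881  0.2292] rot [-179.47    0.25 -179.51] F [0.4 0.7 0.8] grip 0.0127 t 31.88 j7 85
turn about tool z 0.5 deg; then shift x 3.2 y -3.9 z 102.2 mm (|xy| 5)
tilt fix rotvec [-0.53  0.25 -0.  ]
```

Emit:
carry_out(increments="0 0.003 -0.004 0.015 -0.5 0.2 0.5;0 0 0 0.025 0 0 0;0 0 0 0.025 0 0 0;0 0 0 0.015 0 0 0;0 0 0 0 0 0 0;0 0 0 0 0 0 0")

```text
time_s: 32.62
tool_pos: [0.6572, -0.1884, 0.1463]
tool_rot: [-180.0, -0.0, -179.7]
force: [-0.3, 0.0, -0.2]
grip_width: 0.0129
```

Run:
```python
from h import *
need(.6593,-.192,.127,0)
for n in ("top","scene"):
    p=read_camera(n); b=(290,110,400,190) if n=="top" else (130,120,240,220)
    a=p["img"][b[1]:b[3],b[0]:b[2]]
    cv2.imwrite(f"pics/e_{n}.png",cv2.resize(a,None,fx=5,fy=5,interpolation=cv2.INTER_CUBIC))
```

```text
pos [ 0.6572 -0.1884  0.1463] rot [-1.7998e+02 -3.0000e-02 -1.7974e+02] F [-0.3  0.  -0.2] grip 0.0129 t 32.62 j7 83
turn about tool z 0.3 deg; then shift x -2.1 y -3.6 z 19.3 mm (|xy| 4)
tilt fix rotvec [-0.02 -0.03  0.  ]
```

View pics/e_scene.png

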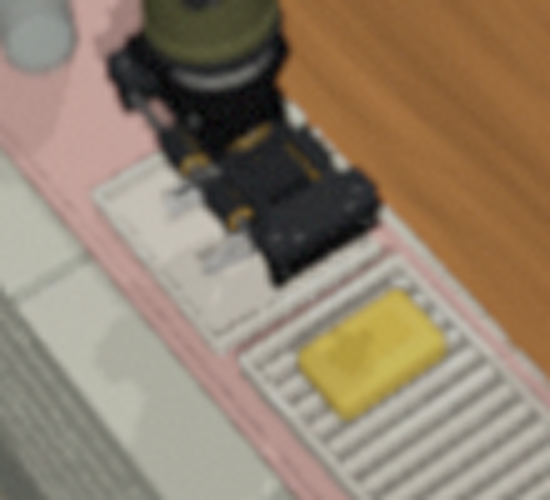

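Run:
```python
from h import *
p=read_camera("scene")
print(ray([[170.6,173.6],[170.2,173.2]],p,.0788), proj(np.array([[.6593+.056,-.192,.063],[.6593+.045,-.192,.079]]),p))
```

```text
[[ 0.70017796 -0.18939409  0.0788    ]
 [ 0.70033669 -0.19145178  0.0788    ]] [[166.86867918 178.52032339]
 [169.01127987 173.70917366]]
```

Emit:
carry_out(increments="0 -0.002 -0.004 0.006 0 0 0;0 0 0 0.008 0 0 0;0 0 0 0.002 0 0 0;0 0 0 0 0 0 0;0 0 0 0 0 0 0")

```text
time_s: 33.4
tool_pos: [0.6601, -0.1932, 0.1302]
tool_rot: [-179.9, 0.1, -179.8]
force: [-0.3, 0.3, -0.8]
grip_width: 0.0129
```

Run:
```python
from h import *
need(.6593,-.192,.127,0)
```

```text
pos [ 0.6601 -0.1932  0.1302] rot [-1.7993e+02  7.0000e-02 -1.7978e+02] F [-0.3  0.3 -0.8] grip 0.0129 t 33.40 j7 83
turn about tool z 0.2 deg; then shift x 0.8 y 1.2 z 3.2 mm (|xy| 1)
tilt fix rotvec [-0.07  0.07 -0.  ]
```

Emit:
carry_out(increments="0 0 0.001 0.001 0 0 0;0 0 0 0.001 0 0 0;0 0 0 0.001 0 0 0;0 0 0 0 0 0 0;0 0 0 0 0 0 0")

```text
time_s: 34.02
tool_pos: [0.6602, -0.1919, 0.1274]
tool_rot: [-179.9, 0.1, -179.8]
force: [0.2, -0.0, -0.3]
grip_width: 0.0128
```

Emit:
carry_out(increments="0 0 0 0.001 0 0 0;0 0 0 0 0 0 0")

```text
time_s: 34.28
tool_pos: [0.6604, -0.1919, 0.1271]
tool_rot: [-179.9, 0.1, -179.8]
force: [-0.1, -0.2, 0.3]
grip_width: 0.0122
```

Emit:
carry_out(increments="0.3 0 0 0 0 0 0;0.3 0 0 0 0 0 0;0.3 0 0 -0.005 0 0 0;0.3 0 0 -0.03 0 0 0;0.3 0 0 -0.04 0 0 0;0.3 0 0 -0.04 0 0 0;0.3 0 0 -0.02 0 0 0;0.9 0 0 0 0 0 0")

```text
time_s: 35.28
tool_pos: [0.6597, -0.1916, 0.2654]
tool_rot: [-180.0, 0.0, -179.8]
force: [-0.3, 0.3, -1.4]
grip_width: 0.0302
```

Run:
```python
from h import *
need(.3563,.3105,.2,90.5)
```

```text
pos [ 0.6597 -0.1916  0.2654] rot [-1.7996e+02  4.0000e-02 -1.7975e+02] F [-0.3  0.3 -1.4] grip 0.0302 t 35.27 j7 86
turn about tool z 89.7 deg; then shift x 504.8 y -299.0 z 65.4 mm (|xy| 587)
tilt fix rotvec [-0.04  0.04 -0.  ]
```

Emit:
carry_out(increments="0.9 0 0 0 0 0 10;0.9 0 0 0 0 0 10;0.9 0 0 0 0 0 10;0.9 0 0 0 0 0 10;0.9 0 0 0 0 0 10;0.9 0 0 0 0 0 10;0.9 0 0 0 0 0 10;0.9 0 0 0 0 0 10;0.9 0 0 0 0 0 9;0.9 0 0 0 0 0 0")

```text
time_s: 36.52
tool_pos: [0.6518, -0.1926, 0.2423]
tool_rot: [-178.3, -0.3, 88.4]
force: [-0.1, 0.9, -0.0]
grip_width: 0.0784
```

Run:
```python
from h import *
need(.3563,.3105,.2,90.5)
for n in ("top",):
    p=read_camera(n); b=(180,100,380,200)
    a=p["img"][b[1]:b[3],b[0]:b[2]]
    cv2.imwrite(f"pics/f_{n}.png",cv2.resize(a,None,fx=4,fy=4,interpolation=cv2.INTER_CUBIC))
```

```text
pos [ 0.6518 -0.1926  0.2423] rot [-178.31   -0.33   88.37] F [-0.1  0.9 -0. ] grip 0.0784 t 36.52 j7 1
turn about tool z -2.1 deg; then shift x 505.6 y -291.1 z 42.3 mm (|xy| 583)
tilt fix rotvec [-1.69 -0.33  0.  ]
```

View pics/f_top.png

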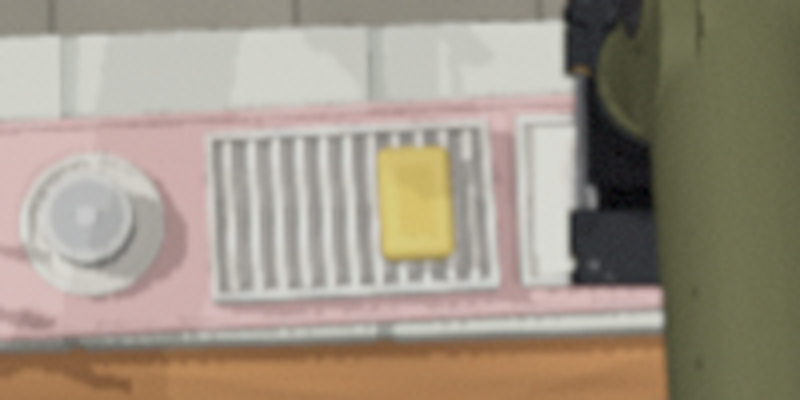

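Emit:
carry_out(increments="0.9 0.025 -0.014 0 -1.7 -0.3 -2;0.9 0.045 -0.026 0 0 0 0;0.9 0.05 -0.029 0 0 0 0;0.9 0.05 -0.029 0 0 0 0;0.9 0.05 -0.029 0 0 0 0;0.9 0.05 -0.029 0 0 0 0;0.9 0.05 -0.029 0 0 0 0;0.9 0.05 -0.029 0 0 0 0;0.9 0.05 -0.029 0.01 0 0 0;0.9 0.045 -0.026 0.01 0 0 0;0.9 0.025 -0.014 0.01 0 0 0;0.9 0.01 -0.005 0 0 0 0;0.9 0 0 0 0 0 0;0.9 0 0 0 0 0 0")

```text
time_s: 38.33
tool_pos: [0.343, 0.3122, 0.2059]
tool_rot: [-179.9, 0.1, 92.4]
force: [0.2, 0.1, -0.1]
grip_width: 0.0784
```

Run:
```python
from h import *
need(.3563,.3105,.075,90.5)
```

```text
pos [0.343  0.3122 0.2059] rot [-1.7989e+02  1.5000e-01  9.2420e+01] F [ 0.2  0.1 -0.1] grip 0.0784 t 38.33 j7 -45
turn about tool z 1.9 deg; then shift x -1.8 y 13.3 z 130.9 mm (|xy| 13)
tilt fix rotvec [-0.11  0.15 -0.  ]
```

Emit:
carry_out(increments="0.9 -0.002 0.013 0.02 -0.1 0.1 1.5;0.9 0 0 0.035 0 0 0;0.9 0 0 0.03 0 0 0;0.9 0 0 0.01 0 0 0;0.9 0 0 0 0 0 0;0.9 0 0 0 0 0 0")

```text
time_s: 39.08
tool_pos: [0.3649, 0.3049, 0.1107]
tool_rot: [179.6, 0.2, 90.1]
force: [-0.3, -0.8, 0.2]
grip_width: 0.0781
```

Run:
```python
from h import *
need(.3563,.3105,.075,91)
```

```text
pos [0.3649 0.3049 0.1107] rot [1.7962e+02 1.5000e-01 9.0120e+01] F [-0.3 -0.8  0.2] grip 0.0781 t 39.08 j7 -58
turn about tool z -0.9 deg; then shift x 5.8 y -8.5 z 35.7 mm (|xy| 10)
tilt fix rotvec [0.38 0.15 0.  ]
```

Emit:
carry_out(increments="0.9 0.006 -0.008 0 0.4 0.1 -0.9;0.9 0 0 0 0 0 0;0.9 0 0 0.012 0 0 0;0.9 0 0 0.008 0 0 0;0.9 0 0 0 0 0 0")

```text
time_s: 39.7
tool_pos: [0.3575, 0.3118, 0.0911]
tool_rot: [179.8, 0.0, 91.1]
force: [-0.5, 0.4, -1.4]
grip_width: 0.0785
```

Run:
```python
from h import *
need(.3563,.3105,.075,91)
```

```text
pos [0.3575 0.3118 0.0911] rot [1.7982e+02 1.0000e-02 9.1080e+01] F [-0.5  0.4 -1.4] grip 0.0785 t 39.70 j7 -60
turn about tool z 0.1 deg; then shift x -1.3 y -1.2 z 16.1 mm (|xy| 2)
tilt fix rotvec [0.18 0.01 0.  ]
```

Emit:
carry_out(increments="0.9 -0.001 -0.001 0.008 0.2 0 0;0.9 0 0 0.006 0 0 0;0.9 0 0 0.001 0 0 0;0.9 0 0 0 0 0 0")

```text
time_s: 40.2
tool_pos: [0.3562, 0.3107, 0.0747]
tool_rot: [-179.9, 0.0, 91.1]
force: [0.3, 0.6, -0.0]
grip_width: 0.0787
```

Emit:
carry_out(increments="0.9 0 0 0 0 0 0;0.2 0 0 0 0 0 0;0.2 0 0 0 0 0 0;0.2 0 0 0 0 0 0;0.2 0 0 0 0 0 0;0.2 0 0 0 0 0 0;0.2 0 0 0 0 0 0", force=25)

```text
time_s: 41.08
tool_pos: [0.3567, 0.311, 0.0753]
tool_rot: [-180.0, -0.0, 91.1]
force: [0.1, -0.2, 1.2]
grip_width: 0.0438
```

Run:
```python
from h import *
need(.6565,.0203,.2,1.4)
```

```text
pos [0.3567 0.311  0.0753] rot [-1.7998e+02 -1.0000e-02  9.1070e+01] F [ 0.1 -0.2  1.2] grip 0.0438 t 41.08 j7 -61
turn about tool z 89.7 deg; then shift x 292.6 y 297.9 z -124.7 mm (|xy| 418)
tilt fix rotvec [-0.02 -0.01  0.  ]
```

Emit:
carry_out(increments="0.2 0 0 -0.02 0 0 0;0.2 0 0 -0.04 0 0 0;0.2 0 0 -0.04 0 0 0;0.2 0 0 -0.04 0 0 -5;0.2 0 0 -0.01 0 0 -10;0.2 0 0 0 0 0 -10;0.2 0 0 0 0 0 -10;0.2 0 0 0 0 0 -10;0.2 0 0 0 0 0 -10;0.2 0 0 0 0 0 -10;0.2 0 0 0 0 0 -10;0.2 0 0 0 0 0 -10;0.2 0 0 0 0 0 -5;0.2 0 0 0 0 0 0;0.2 0 0 0 0 0 0")

```text
time_s: 42.95
tool_pos: [0.3542, 0.3098, 0.2276]
tool_rot: [-179.6, -0.2, -175.9]
force: [1.2, -0.6, -0.6]
grip_width: 0.0444
```

Run:
```python
from h import *
need(.6565,.0203,.2,1.4)
```

```text
pos [0.3542 0.3098 0.2276] rot [-1.7964e+02 -1.5000e-01 -1.7589e+02] F [ 1.2 -0.6 -0.6] grip 0.0444 t 42.95 j7 46
turn about tool z 2.7 deg; then shift x -295.1 y -296.8 z 27.6 mm (|xy| 419)
tilt fix rotvec [-0.36 -0.15  0.  ]
```

Emit:
carry_out(increments="0.2 -0.02 -0.02 0 -0.3 -0.1 2.7;0.2 -0.035 -0.035 0 0 0 0;0.2 -0.035 -0.035 0 0 0 0;0.2 -0.035 -0.035 0 0 0 0;0.2 -0.035 -0.035 0 0 0 0;0.2 -0.035 -0.035 0 0 0 0;0.2 -0.035 -0.035 0.005 0 0 0;0.2 -0.03 -0.032 0.01 0 0 0;0.2 -0.02 -0.02 0.01 0 0 0;0.2 -0.01 -0.01 0 0 0 0;0.2 0 0 0 0 0 0;0.2 0 0 0 0 0 0")

```text
time_s: 44.45
tool_pos: [0.6641, -0.0032, 0.198]
tool_rot: [-179.6, -0.1, 179.4]
force: [0.3, -0.6, -0.6]
grip_width: 0.0439
```

Run:
```python
from h import *
need(.6565,.0203,.1433,1.4)
```

```text
pos [ 0.6641 -0.0032  0.198 ] rot [-1.7960e+02 -1.1000e-01  1.7938e+02] F [ 0.3 -0.6 -0.6] grip 0.0439 t 44.45 j7 68
turn about tool z -2.0 deg; then shift x 7.0 y 23.7 z 54.7 mm (|xy| 25)
tilt fix rotvec [-0.4  -0.11  0.  ]
```

Emit:
carry_out(increments="0.2 0.004 0.012 0 -0.4 -0.1 -2;0.2 0.003 0.012 0 0 0 0;0.2 0 0 0.02 0 0 0;0.2 0 0 0.015 0 0 0;0.2 0 0 0 0 0 0;0.2 0 0 0 0 0 0")

```text
time_s: 45.2
tool_pos: [0.6543, 0.0263, 0.1611]
tool_rot: [180.0, -0.0, -178.1]
force: [1.1, -0.6, 0.2]
grip_width: 0.044
```

Run:
```python
from h import *
need(.6565,.0203,.1433,1.4)
```

```text
pos [0.6543 0.0263 0.1611] rot [ 1.8000e+02 -3.0000e-02 -1.7814e+02] F [ 1.1 -0.6  0.2] grip 0.0440 t 45.20 j7 67
turn about tool z 0.5 deg; then shift x -2.0 y -6.1 z 17.8 mm (|xy| 6)
tilt fix rotvec [ 0.   -0.03 -0.  ]
```

Emit:
carry_out(increments="0.2 -0.002 -0.006 0.005 0 0 0.5;0.2 0 0 0.007 0 0 0;0.2 0 0 0.003 0 0 0;0.2 0 0 0 0 0 0;0.2 0 0 0 0 0 0")

```text
time_s: 45.82
tool_pos: [0.6574, 0.019, 0.1456]
tool_rot: [-180.0, 0.0, -178.8]
force: [-0.5, -0.2, -1.3]
grip_width: 0.0439
```

Run:
```python
from h import *
need(.6565,.0203,.1433,1.4)
```

```text
pos [0.6574 0.019  0.1456] rot [-1.7999e+02  4.0000e-02 -1.7878e+02] F [-0.5 -0.2 -1.3] grip 0.0439 t 45.83 j7 67
turn about tool z -0.2 deg; then shift x 0.9 y 1.3 z 2.3 mm (|xy| 2)
tilt fix rotvec [-0.01  0.04 -0.  ]
```

Emit:
carry_out(increments="0.2 0 0.001 0.001 0 0 0;0.2 0 0 0.001 0 0 0;0.2 0 0 0 0 0 0;0.2 0 0 0 0 0 0")

```text
time_s: 46.32
tool_pos: [0.6576, 0.0204, 0.144]
tool_rot: [-180.0, 0.1, -178.8]
force: [0.4, 0.3, -1.4]
grip_width: 0.0436
```

Emit:
carry_out(increments="0.2 0 0 0.001 0 0 0;0.2 0 0 0 0 0 0;0.2 0 0 0 0 0 0")

```text
time_s: 46.7
tool_pos: [0.6577, 0.0204, 0.1435]
tool_rot: [-180.0, 0.1, -178.8]
force: [0.0, -0.2, -0.0]
grip_width: 0.0439
```

Emit:
carry_out(increments="0.68 0 0 0 0 0 0;0.68 0 0 0 0 0 0;0.68 0 0 -0.005 0 0 0;0.68 0 0 -0.03 0 0 0;0.68 0 0 -0.05 0 0 0;0.68 0 0 -0.05 0 0 0;0.68 0.04 0 -0.04 0 0 0;0.68 0.05 0 0 0 0 0;0.68 0.05 0 0 0 0 0;0.68 0.05 0 0 0 0 0;0.68 0 0 0 0 0 0;0.68 0 0 0 0 0 0")

```text
time_s: 48.2
tool_pos: [0.4704, 0.0175, 0.3273]
tool_rot: [-179.4, 0.3, -178.7]
force: [0.6, -0.0, -0.0]
grip_width: 0.0591
```

Run:
```python
from h import *
t=read_camera("top"); s=read_camera("scene")
need(.4,0,.3,0)
for n,z in(("soap_mid",.068),("pumice_mid",.068),("tin_mid",.055),("clippers_mid",.055),("rack_mid",0),("tumbler_mid",0)):
    try: fit(n,[t,s],dz=z)
    except Exception as e: print(n,e)
cv2.imwrite("pics/g_t.png",cv2.resize(t["img"][110:200,100:440],None,fx=2.35,fy=2.35,interpolation=cv2.INTER_CUBIC))
cv2.imwrite("pics/g_s.png",cv2.resize(s["img"][120:280,130:290],None,fx=3.7,fy=3.7,interpolation=cv2.INTER_CUBIC))
```

```text
pos [0.4708 0.0186 0.3269] rot [-179.65    0.22 -178.58] F [-0.2  0.1 -1. ] grip 0.0591 t 48.30 j7 93
turn about tool z 1.4 deg; then shift x 70.8 y -18.6 z 26.9 mm (|xy| 73)
tilt fix rotvec [-0.35  0.22 -0.  ]
soap_mid shot 19 conf 0.85 xy [ 0.6537 -0.0708] yaw -182.0 err 0.12 n 499
soap_mid shot 20 conf 0.82 xy [ 0.6526 -0.0756] yaw -169.4 err 0.34 n 394
soap_mid both [ 0.6548 -0.0716] yaw -179.9 err 0.47
pumice_mid shot 19 conf 0.77 xy [0.6574 0.0196] yaw -181.5 err 0.13 n 399
pumice_mid shot 20 conf 0.69 xy [0.6763 0.0649] yaw -223.6 err 1.00 n 439
pumice_mid both [0.659  0.0204] yaw -178.1 err 1.83
tin_mid shot 19 conf 0.74 xy [ 0.7967 -0.1531] yaw -14.7 err 1.00 n 13
tin_mid shot 20 conf 0.80 xy [ 0.6912 -0.192 ] yaw 176.3 err 1.00 n 439
tin_mid both [ 0.7967 -0.1531] yaw -14.7 err 2.00
clippers_mid none in 20
clippers_mid shot 19 conf 0.53 xy [ 0.659  -0.2567] yaw -181.2 err 0.41 n 88
clippers_mid both [ 0.659  -0.2567] yaw -181.2 err 0.41
rack_mid shot 19 conf 0.62 xy [0.6521 0.3801] yaw -6.6 err 0.09 n 1165
rack_mid shot 20 conf 0.88 xy [0.6509 0.3775] yaw -4.8 err 0.20 n 1281
rack_mid both [0.6516 0.3785] yaw -5.4 err 0.32
tumbler_mid shot 19 conf 0.64 xy [ 0.6822 -0.4394] yaw -45.9 err 0.24 n 581
tumbler_mid shot 20 conf 0.87 xy [ 0.677 -0.449] yaw -40.6 err 0.33 n 456
tumbler_mid both [ 0.6819 -0.44  ] yaw -55.0 err 0.58
```

View pics/g_t.png

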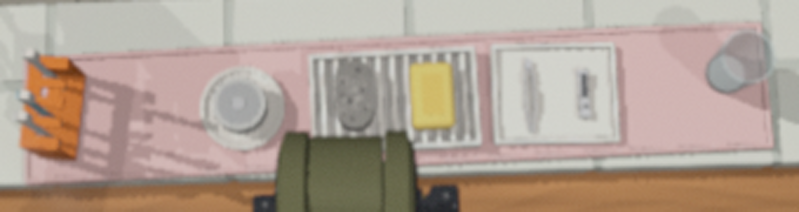

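View pics/g_s.png

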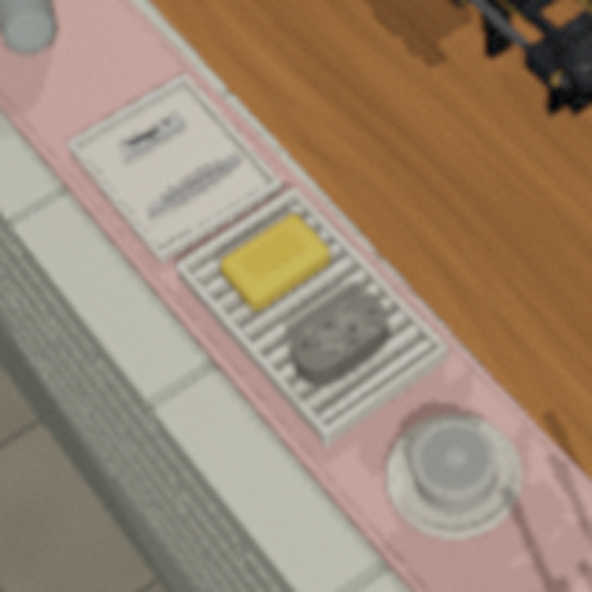

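Run:
```python
from h import *
t=read_camera("top"); s=read_camera("scene")
for n,z in(("tin_mid",.055),("pumice_mid",.068),("soap_mid",.068),("tweezers_mid",.055),("saucer_in",0),("tumbler_mid",0)):
    try: fit(n,[t,s],dz=z)
    except Exception as e: print(n,e)
# tweezers ends, crop pixels -> world
print(ray([[100+529/2.35,110+62/2.35],[100+532/2.35,110+133/2.35]],t,.0595),ray([[130+242/3.7,120+155/3.7],[130+148/3.7,120+215/3.7]],s,.0595))
```

```text
tin_mid shot 21 conf 0.75 xy [0.6522 0.158 ] yaw -159.7 err 0.06 n 443
tin_mid shot 22 conf 0.74 xy [0.652  0.1585] yaw -168.7 err 0.05 n 483
tin_mid both [0.652  0.1583] yaw -147.3 err 0.11
pumice_mid none in 22
pumice_mid shot 21 conf 0.86 xy [0.6589 0.0197] yaw -181.7 err 0.13 n 399
pumice_mid both [0.6589 0.0197] yaw -181.7 err 0.13
soap_mid shot 21 conf 0.97 xy [ 0.6537 -0.0723] yaw -179.1 err 0.06 n 541
soap_mid shot 22 conf 0.63 xy [ 0.6535 -0.0738] yaw -181.8 err 0.22 n 436
soap_mid both [ 0.6537 -0.0725] yaw -178.8 err 0.27
tweezers_mid shot 21 conf 0.18 xy [0.673  0.4026] yaw -211.2 err 0.87 n 1187
tweezers_mid shot 22 conf 0.27 xy [0.6626 0.3929] yaw -176.2 err 1.00 n 1705
tweezers_mid both [0.673  0.4026] yaw -211.2 err 1.87
saucer_in none in 21
saucer_in shot 22 conf 0.71 xy [0.652  0.1564] yaw 21.2 err 1.64 n 389
saucer_in both [0.652  0.1564] yaw 21.2 err 1.64
tumbler_mid shot 21 conf 0.62 xy [ 0.6815 -0.4379] yaw -18.2 err 0.23 n 584
tumbler_mid shot 22 conf 0.92 xy [ 0.6803 -0.443 ] yaw -67.1 err 0.15 n 534
tumbler_mid both [ 0.682 -0.442] yaw -55.0 err 0.39
[[ 0.69871419 -0.1947035   0.0595    ]
 [ 0.61065042 -0.19386968  0.0595    ]] [[ 0.60888902 -0.19179768  0.0595    ]
 [ 0.70595676 -0.18959739  0.0595    ]]
```

Run:
```python
from cell import *
print(get_obs()["time_s"]); print(sign_off())
```

```text
49.6
the job is handed in; nothing more can be done
None
```

All five things are back in their dishes, and I handed the job in at 49.6 s of the 112 s allowed; `sign_off()` gives no verdict. I lowered each one until it touched, or to within about 1 mm, before opening the fingers.

| Thing | Where it lies | Last check |
|---|---|---|
| Soap | on the drainer ribs | about 45 mm right of the drainer's middle |
| Pumice | on the drainer ribs, beside the soap | about 47 mm left of the drainer's middle |
| Tin | standing in the round dish | about 1 mm from the dish centre in both cameras |
| Tweezers | flat on the tray floor | ends about 6 to 10 mm inside the rim |
| Clippers | flat on the tray floor | about 33 mm to one side of the tray's middle |

The rack is within about 1 mm of its start. The tumbler is within 2 mm in the combined fit, though its single-camera fits scatter by about 5 mm. The arm was clear of everything at the end.

**Checks that failed or disagreed:**
- **Wrong or missing detections:** the networks sometimes found nothing or the wrong object: tin, tweezers and pumice in several shots, clippers in one, and the round dish in the last one.
- **Tweezers:** I measured them by colour at the start. At the end I used end points read from the pictures, where the two cameras differ by a few millimetres.
- **Pumice and clippers:** their final positions rest on the top camera only, plus what I could see in the scene picture.
- **Flatness and height:** I judged these from the tool height at release, the contact force and the pictures, not by direct measurement.

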